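# Make up a soldering kit and a board-repair kit in their formed trays

### The arm

A 6-joint arm with a two-finger parallel gripper is mounted at the origin on a cart in front of the work surface, level with it; the furniture and walls round the work are solid. World frame = base frame: x ahead of the robot, y to its left, z up, the work surface at z = 0. Lengths are in mm, angles in rad, forces in N, time in s.
With the tool pointing down it reaches from about 350 to 975 mm from the base axis. Payload 7.1 kg.
Tool frame: the origin (TCP) lies at the very end of the fingers, on their centre line; the grasp point (between the pads) lies 19 mm behind it; z points along the fingers, y is the direction in which the jaws open and shut (so a half turn about z gives the same grasp; the last joint's range is limited). The gripper opens to 88 mm and grips with 3 to 60 N. Pads are 20 mm wide; open, the fingers measure 115 mm over their backs; the gripper's body (75 mm by 178 mm) begins 61 mm behind the grasp point.
Start: joints at [-1.365, 0.423, 1.63, -0, 1.089, -0.019], TCP at [139.339, -609.253, 192.375] pointing down, gripper open.
Joint ranges: [-3, 3], [-0.9, 2.11], [0.09, 2.58], [-1.31, 4.45], [0.11, 2.69], [-2.54, 2.54]. Speed limits (rad/s): [2.39, 2.39, 3.01, 3.14, 3.14, 3.14].

### API

Orientations are given as a rotation vector (axis times angle).
In Python, from workcell import * gives the robot as it stands.
- The arm moves only by the tool play_rows, never from a script. Its argument "plan" is text: rows parted by semicolons, each of 7 numbers parted by spaces: the finger opening in cm, from 0 to 8.78, then the shift along the tool's x, y, z in cm, then the turn, a rotation vector about the tool's x, y, z in degrees. A call has 1 to 20 rows; each row shifts and turns the commanded pose from where the row before left it, along the tool's axes as they then stand; what a row does not reach is not made up. A row lasts 1/8 s, in which the tool goes at most 62.5 mm and 10.7 degrees, less where a joint would pass 70% of its speed; a pose out of reach is approached as far as the arm can. A call is refused whole if a number of a shift passes 6.25 or a number of a turn 10.7, either way. A call with a gripper value outside its range is refused whole. The fingers move at their own pace and stop on an object; the grip force is fixed at half the most. Time passes only in rows, so rows that do not move let the fingers close. It gives the time, the measured TCP pose, the force and the opening at its end, in the units of the state.
- get_obs(): the state, without advancing time (a new reading comes with each control period).
- get_image(name): name is "scene" or "side" or "wrist"; returns a dict with "pixels" (384x512x3 uint8, red, green, blue), "range_z" (384x512 float32, mm along the optical axis (not along the pixel's ray), 0 where there is no reading), "fx", "fy", "cx", "cy" (pixels), "eye" and "attitude" of the camera in the world. Camera axes: x right, y down, z forward; pixel columns grow to the right and rows downward; lengths in mm; the calibration is good to about 2 mm. The wrist camera is an equidistant fisheye: a pixel r from the principal point sees the ray r / f radians off the axis. A picture is of the moment at which its call begins.
- close_job(): hands the job in, once; it reports no verdict.
The state is a dict: "t": time; "qpos": joint angles; "qvel": joint speeds; "joint_torque": joint torques, N m; "ee_pos": TCP position; "orientation": TCP orientation; "ft_force": force on the tool from outside, world axes, zero at the start; "moment": the same for the moment, N m; "width": finger opening in mm.
Only numpy, scipy, OpenCV 4.12 (cv2) and the standard library are available. Lean on these libraries where they do the work, as an engineer would, in place of code of your own. Each camera call takes 0.05 s, during which the arm holds its last target. There are 200 camera calls.

### The job

Make up the two kits from the stock lying in front of the two trays: the solder spool, the flux tin and the tip cleaner go into the long tray with three round pockets, the box of blades and the eraser into the short tray with two oblong pockets. Set each thing upright and fully down in the pocket formed for it; the empty trays are light, so do not shove or tip them, and leave the cutters, brush and pen where they lie.

Things in the scene. Friction and masses are not known exactly. Their poses are not given: they have to be found in the camera images.
- solder_tray: Long light (60 g) loose grey plastic kit tray, 220 (x) x 88 (y) x 20 mm, flat deck on top. Origin: centre of its underside. Three round tapered pockets at y=0: spool x=-73 mm, floor 52 and mouth 58 mm wide, floor at z=5 mm; flux tin (middle, shallow) x=-7, floor 57, mouth 62, floor z=12; tip cleaner (widest) x=+66, floor 66, mouth 72, floor z=5.
- repair_tray: Short light (40 g) loose grey plastic kit tray, 114 (x) x 88 (y) x 20 mm, flat deck on top. Origin: centre of its underside. Two oblong tapered pockets, long along y, at y=0: blade box (longer, deeper) x=-31 mm, floor 24 x 60, mouth 32 x 68 mm, floor at z=8 mm; eraser (shorter, shallow) x=+31, floor 26 x 50, mouth 34 x 58, floor z=15.
- solder_spool: Spool of solder wire standing on its flange: octagonal end flanges 44 mm across, 32 mm high, about 210 g. Grip it anywhere across 44 mm. Origin: centre of its underside, z up.
- flux_tin: Flat round white flux tin, lid shut, 49 mm diameter, 16 mm high, about 50 g. Origin: centre of its underside, z up.
- tip_cleaner: Soldering-tip cleaner: round black pot full of brass wool, 58 mm diameter, solid pot 34 mm high, wool up to 43 mm, about 130 g. Origin: centre of its underside, z up.
- blade_box: Small oblong light blue card box of blades on its narrow edge: 16 mm (local x) by 52 mm (local y) by 24 mm high, 30 g. Grip it across the 16 mm. Either way round will do in its pocket. Origin: centre of its underside, z up.
- eraser: Small white eraser in a dark blue sleeve, lying flat: 18 mm (local x) by 42 mm (local y) by 12 mm high, 14 g. Grip it across the 18 mm. Either way round will do in its pocket. Origin: centre of its underside, z up.
- side_cutters: Bystander: side cutters lying flat at the left of the work, 46 x 121 x 13 mm, not part of a kit. Origin: centre of the underside.
- esd_brush: Bystander: thin dark cleaning brush lying near the right end of the bench, 18 x 138 x 8 mm, long along local y, not part of a kit. Origin: centre of the underside.
- pen: Bystander: grey pen lying at the left towards the back, 9 x 132 x 9 mm, not part of a kit. Origin: centre of the underside.
Things that resemble listed ones, but are neither listed nor needed, are in the scene too. What is meant by the tip_cleaner is not red, and is the larger of those in its own colour.

How it is judged (in metres and radians):
At the end, for the whole second after the job is handed in: Each of the five things lies in its own pocket of its tray: its centre within 7 mm of the pocket's centre along each tray axis, its underside within 3 mm of the pocket's floor, upright (within 0.12 rad), at rest; both trays stand flat on the bench (within 0.05 rad) within 40 mm of where they stood (x of solder_spool in the frame of solder_tray between -0.08 and -0.066 m and y of solder_spool in the frame of solder_tray between -0.007 and 0.007 m and z of solder_spool in the frame of solder_tray between 0.002 and 0.008 m and angle between each of solder_spool, flux_tin, tip_cleaner, blade_box, eraser's own z axis and vertical below 0.12 rad and linear speed of each of solder_spool, flux_tin, tip_cleaner, blade_box, eraser, solder_tray, repair_tray below 0.02 m/s and angular speed of each of solder_spool, flux_tin, tip_cleaner, blade_box, eraser below 0.2 rad/s and x of flux_tin in the frame of solder_tray between -0.014 and 0 m and y of flux_tin in the frame of solder_tray between -0.007 and 0.007 m and z of flux_tin in the frame of solder_tray between 0.009 and 0.015 m and x of tip_cleaner in the frame of solder_tray between 0.059 and 0.073 m and y of tip_cleaner in the frame of solder_tray between -0.007 and 0.007 m and z of tip_cleaner in the frame of solder_tray between 0.002 and 0.008 m and x of blade_box in the frame of repair_tray between -0.038 and -0.024 m and y of blade_box in the frame of repair_tray between -0.007 and 0.007 m and z of blade_box in the frame of repair_tray between 0.005 and 0.011 m and x of eraser in the frame of repair_tray between 0.024 and 0.038 m and y of eraser in the frame of repair_tray between -0.007 and 0.007 m and z of eraser in the frame of repair_tray between 0.012 and 0.018 m and distance of each of solder_tray, repair_tray from where it was at the start of the episode below 0.04 m and height (world z) of each of solder_tray, repair_tray below 0.004 m and angle between each of solder_tray, repair_tray's own z axis and vertical below 0.05 rad); the robot touches nothing.
It fails at once if a kit tray is shoved more than 40 mm from where it stood, or tipped (distance of any of solder_tray, repair_tray from where it was at the start of the episode above 0.04 m or angle between any of solder_tray, repair_tray's own z axis and vertical above 0.2 rad).
It fails at once if the side cutters, the brush or the pen are moved by more than 20 mm (distance of any of side_cutters, esd_brush, pen from where it was at the start of the episode above 0.02 m).
It also fails if it takes over 112 s, if anything falls off the work surface, if the arm or the gripper's body presses on something with over 40 N, if the wrist force passes 120 N, or if a joint passes its speed limit or range.

## Working session

There is one attempt and no reset: what is moved stays moved. The work goes in short steps, Python scripts to look and compute and a tool call to move; the robot and the scene stay as the last step left them, time stands still between calls to the robot, and variables do not carry over. Pictures are saved under pics/ and viewed, about 12 in all and at most 16, crops included, and the job is handed in when it is done.

Besides the shell and the picture viewer there is one more tool, called after "Call:" as name(argument=value, ...), one argument or row to a line, values as JSON. play_rows: Moves the arm, as the interface text tells. Its arguments: {"type":"object","properties":{"plan":{"type":"string"}},"required":["plan"]}

```bash
ls; mkdir -p pics
python3 - <<'E'
from workcell import *
import cv2,numpy as np
o=get_obs();print({k:np.round(v,3) for k,v in o.items()})
for n in("scene","side"):
    im=get_image(n);print(n,im["fx"],im["fy"],im["cx"],im["cy"],im["eye"],im["attitude"])
    np.savez(f"{n}0.npz",**im)
    cv2.imwrite(f"pics/{n}0.png",cv2.resize(im["pixels"][:,:,::-1],(800,600),interpolation=cv2.INTER_CUBIC))
E
```

```text
pics
{'t': np.float64(0.0), 'qpos': array([-1.365,  0.424,  1.631, -0.   ,  1.089, -0.019]), 'qvel': array([-0.   ,  0.   , -0.001, -0.001, -0.   , -0.001]), 'joint_torque': array([-0.0000e+00, -5.4463e+01, -2.7367e+01,  6.4000e-02,  2.3000e-02,
       -0.0000e+00]), 'ee_pos': array([ 139.215, -608.682,  191.602]), 'orientation': array([-3.12 , -0.352,  0.   ]), 'ft_force': array([-0.036,  0.095,  0.039]), 'moment': array([-0.036,  0.004, -0.03 ]), 'width': np.float64(87.681)}
scene 466.372489770977 466.372489770977 254.1519057784511 185.79488329942424 [-405.47974713  719.07565375  490.8996187 ] [-1.15025742  1.92643744 -1.24713553]
side 388.0045518033204 388.0045518033204 254.89981316124127 189.16649813684623 [ 511.62022917 -581.07774588  687.12434259] [-2.22879101 -0.09184652  0.03920837]
```

View pics/scene0.png

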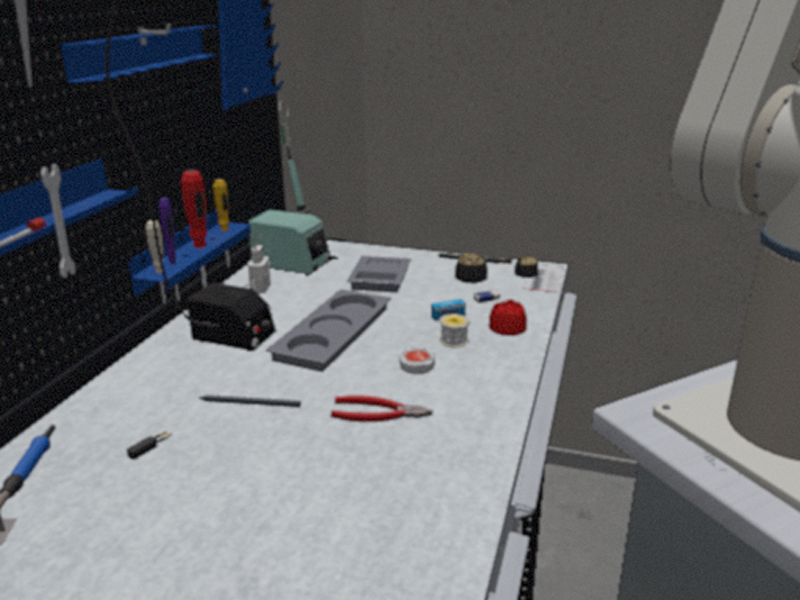

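View pics/side0.png

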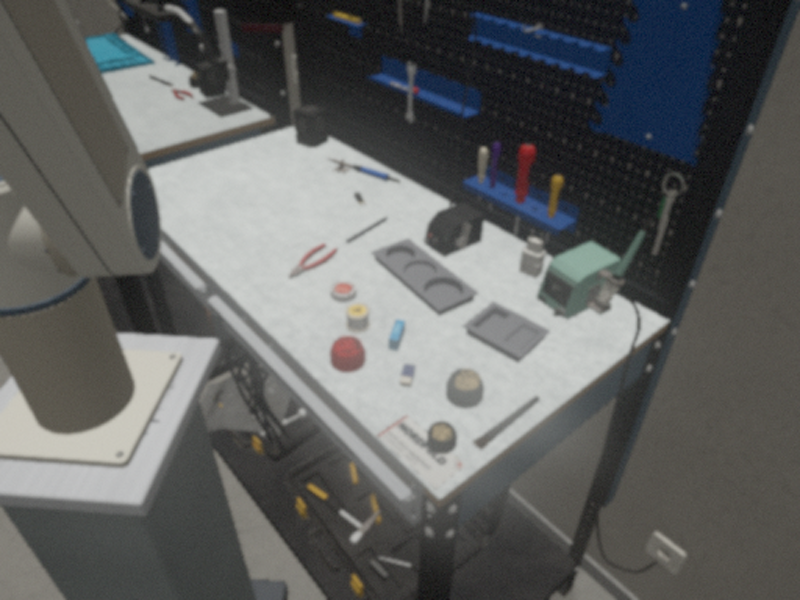

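The side view shows the whole set: long tray at about (422,275), short tray (507,330), tin (343,290), spool (357,316), blade box (397,333), eraser (407,373), large black cleaner (464,387), a small black decoy (441,435) and a red decoy. Next I'll make a top-down map from depth.

```bash
cat > h.py <<'E'
import numpy as np,cv2
from scipy.spatial.transform import Rotation as R
def cloud(im,fish=False):
    h,w=im["range_z"].shape; u,v=np.meshgrid(np.arange(w),np.arange(h))
    x=(u-im["cx"])/im["fx"]; y=(v-im["cy"])/im["fy"]
    if fish:
        r=np.hypot(x,y); s=np.where(r>1e-6,np.tan(np.minimum(r,1.4))/np.maximum(r,1e-6),1); x=x*s;y=y*s
    z=im["range_z"].astype(float)
    P=np.stack([x*z,y*z,z],-1)@R.from_rotvec(im["attitude"]).as_matrix().T+im["eye"]
    P[z<=0]=np.nan
    return P
def ortho(P,col,x0,x1,y0,y1,s):
    # top view, x up, y left; s px per mm. returns colour and height maps
    H=int((x1-x0)*s);W=int((y1-y0)*s)
    img=np.zeros((H,W,3),np.uint8)
    ok=np.isfinite(P[...,2])&(P[...,0]>x0)&(P[...,0]<x1)&(P[...,1]>y0)&(P[...,1]<y1)&(P[...,2]>-15)&(P[...,2]<90)
    p=P[ok];c=col[ok];o=np.argsort(p[:,2]);p=p[o];c=c[o]
    r=((x1-p[:,0])*s).astype(int);q=((y1-p[:,1])*s).astype(int)
    k=max(1,int(1.3*s))
    for a,b,cc in zip(r,q,c): img[max(a-k,0):a+k+1,max(b-k,0):b+k+1]=cc[::-1]
    return img,p
E
python3 - <<'E'
from h import *
im=np.load("side0.npz");P=cloud(im)
img,p=ortho(P,im["pixels"],330,800,-440,260,1.14)
z=p[:,2];print(np.histogram(z,bins=np.arange(-15,60,3)))
for g in range(350,800,50):
    y=int((800-g)*1.14);cv2.putText(img,str(g),(0,y),0,.35,(0,0,255),1);cv2.line(img,(0,y),(8,y),(0,0,255))
for g in range(-400,260,50):
    x=int((260-g)*1.14);cv2.putText(img,str(g),(x,530),0,.35,(0,0,255),1);cv2.line(img,(x,535),(x,520),(0,0,255))
cv2.imwrite("pics/ortho0.png",img);print(img.shape)
E
```

```text
(array([ 133,  146,  130,  421, 7551, 3503,  251,  388,  241,  253,  323,
        657,  262,  188,  149,  235,  158,  112,   66,   17,    6,    6,
          3,    3]), array([-15, -12,  -9,  -6,  -3,   0,   3,   6,   9,  12,  15,  18,  21,
        24,  27,  30,  33,  36,  39,  42,  45,  48,  51,  54,  57]))
(535, 797, 3)
```

View pics/ortho0.png

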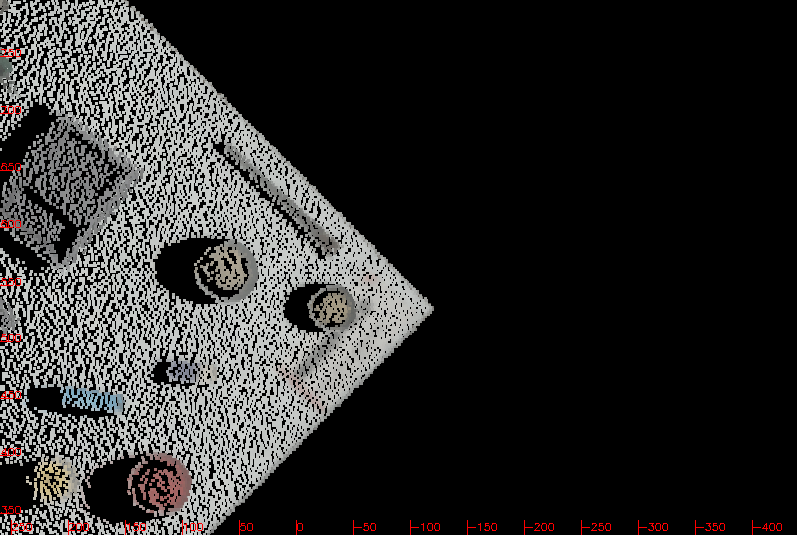

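The bench runs at about 45° in the world frame. The map cut off the left part, so I'll extend it and measure objects by colour and height.

Run:
```python
from h import *
im=np.load("side0.npz");P=cloud(im)
x0,x1,y0,y1,s=330,860,-120,560,1.13
img,p=ortho(P,im["pixels"],x0,x1,y0,y1,s)
img=cv2.morphologyEx(img,cv2.MORPH_CLOSE,np.ones((3,3)))
for g in range(350,x1,50):
    y=int((x1-g)*s);cv2.putText(img,str(g),(0,y),0,.35,(0,0,255),1);cv2.line(img,(0,y),(8,y),(0,0,255))
for g in range(-100,y1,50):
    x=int((y1-g)*s);cv2.putText(img,str(g),(x,590),0,.35,(0,0,255),1);cv2.line(img,(x,598),(x,580),(0,0,255))
cv2.imwrite("pics/ortho1.png",img);print(img.shape)
```

```text
(598, 768, 3)
```

View pics/ortho1.png

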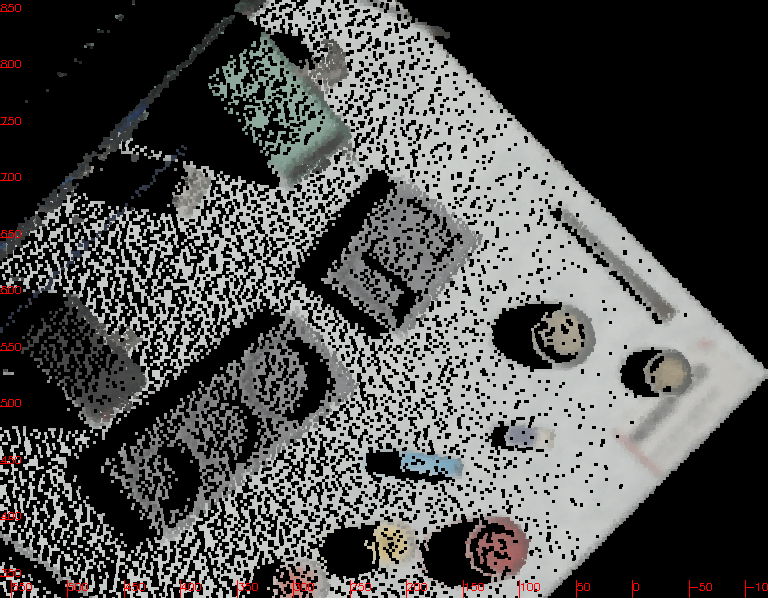

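```bash
cat >> h.py <<'E'
def rel(o,xyz,yaw=None):
    """shift (cm, tool axes) and turn (deg about tool z) to reach xyz with tool y axis at world angle yaw(deg, mod 180)"""
    M=R.from_rotvec(o["orientation"]).as_matrix()
    d=M.T@(np.array(xyz)-o["ee_pos"])/10
    cur=np.degrees(np.arctan2(M[1,1],M[0,1]))
    t=None if yaw is None else -((yaw-cur+90)%180-90)
    print("tool shift cm",d.round(2),"yaw now %.1f"%cur,"turn z",None if t is None else round(t,1),"tilt",np.round(M[:,2],4))
E
python3 - <<'E'
from workcell import *
from h import *
o=get_obs();rel(o,(450,-150,330));rel(o,(540,270,330))
im=get_image("wrist");np.savez("w0.npz",**im);print(im["fx"],im["cx"],im["cy"],im["eye"],im["attitude"])
M=R.from_rotvec(o["orientation"]).as_matrix()
print("eye in tool",M.T@(im["eye"]-o["ee_pos"]),"cam axes in tool\n",M.T@R.from_rotvec(im["attitude"]).as_matrix())
E
```

```text
tool shift cm [ 40.52 -37.81 -13.78] yaw now -77.1 turn z None tilt [-3.0e-04  1.4e-03 -1.0e+00]
tool shift cm [ 58.66 -76.75 -13.73] yaw now -77.1 turn z None tilt [-3.0e-04  1.4e-03 -1.0e+00]
297.3186396354542 257.398348976614 192.99591051337885 [ 212.99512561 -592.91588164  384.30620194] [ 2.27603649 -1.8152883  -0.2597119 ]
eye in tool [  75.45744591    0.75421847 -192.64919891] cam axes in tool
 [[-8.05475695e-04 -9.60570076e-01 -2.78036832e-01]
 [ 9.99999520e-01 -6.18551823e-04 -7.60017782e-04]
 [ 5.58070150e-04 -2.78037310e-01  9.60570113e-01]]
```

Call:
play_rows(
  plan="8.7 3 -2.8 -3 0 0 0;8.7 4.5 -4.2 -4 0 0 0;8.7 4.5 -4.2 -4 0 0 0;8.7 4.5 -4.2 -3 0 0 0;8.7 4.5 -4.2 0 0 0 0;8.7 4.5 -4.2 0 0 0 0;8.7 4.5 -4.2 0 0 0 0;8.7 4.5 -4.2 0 0 0 0;8.7 4 -4 0 0 0 0;8.7 3 -5 0 0 0 0;8.7 3 -5 0 0 0 0;8.7 2.5 -5 0 0 0 0;8.7 2.5 -5 0 0 0 0;8.7 2 -5 0 0 0 0;8.7 2 -5 0 0 0 0;8.7 2 -4.6 0 0 0 0;8.7 1.5 -4 0 0 0 0;8.7 0 0 0 0 0 0",
)

```text
t: 2.4
ee_pos: [514.8, 229.7, 317.3]
orientation: [-3.121, -0.358, 0.001]
ft_force: [0.6, 0.1, 0.1]
width: 87.0
```

Run:
```python
from workcell import *
from h import *
im=get_image("wrist");np.savez("w1.npz",**im)
P=cloud(im,True)
print(im["eye"],P[250,256])
x0,x1,y0,y1,s=330,760,-90,520,1.3
img,p=ortho(P,im["pixels"],x0,x1,y0,y1,s)
z=p[:,2];print(np.histogram(z,bins=np.arange(-15,60,3))[0])
img=cv2.morphologyEx(img,cv2.MORPH_CLOSE,np.ones((3,3)))
for g in range(350,x1,50):
    y=int((x1-g)*s);cv2.putText(img,str(g),(0,y),0,.35,(0,0,255),1);cv2.line(img,(0,y),(8,y),(0,0,255))
for g in range(-50,y1,50):
    x=int((y1-g)*s);cv2.putText(img,str(g),(x,550),0,.35,(0,0,255),1);cv2.line(img,(x,558),(x,545),(0,0,255))
cv2.imwrite("pics/ortho2.png",img);print(img.shape)
```

```text
[588.60112725 246.01909851 509.79783755] [332.36599509 189.88006178  -1.15594727]
[    0     0     0    17 19737 24766  1685  1453   899  1336  1190  4952
  1685   454   355   620   593   324   271   156   139   207   299   240]
(559, 793, 3)
```

View pics/ortho2.png

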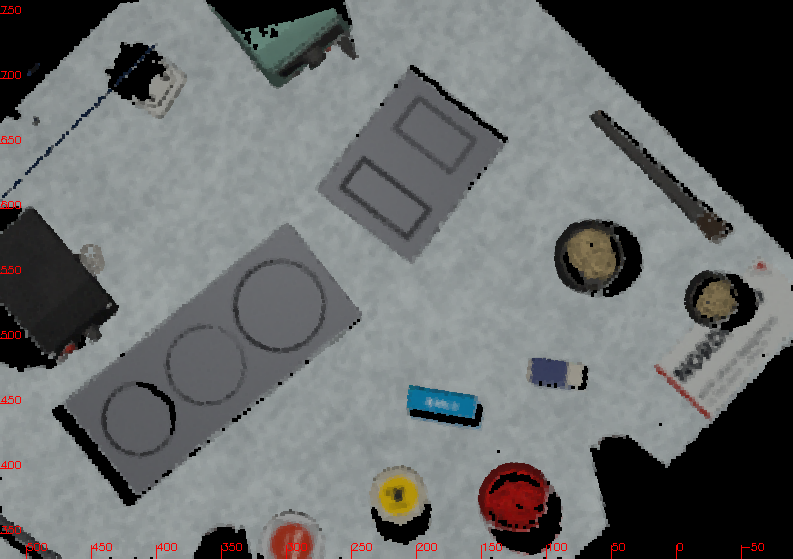

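Now clear: solder tray at ortho pixel (207,363) with the widest pocket at its upper right, and repair tray at (412,163). All five items are visible, and the eraser is at (556,373). Next I'll fit poses numerically.

```bash
cat >> h.py <<'E'
def comp(P,c,rad,z0,z1):
    """connected points (x,y) with z in range near c, via raster"""
    q=P.reshape(-1,3);q=q[np.isfinite(q[:,2])]
    q=q[(np.abs(q[:,:2]-c).max(1)<rad)&(q[:,2]>z0)&(q[:,2]<z1)]
    ij=np.round((q[:,:2]-c+rad)).astype(int);m=np.zeros((2*rad+1,2*rad+1),np.uint8);m[ij[:,0],ij[:,1]]=1
    n,l=cv2.connectedComponents(cv2.dilate(m,np.ones((5,5))))
    lab=l[ij[:,0],ij[:,1]];return q[lab==np.bincount(lab).argmax()]
def rect(q):
    (c,(w,h),a)=cv2.minAreaRect(q[:,:2].astype(np.float32))
    if w<h: w,h,a=h,w,a+90
    return np.round(c,1),round(w,1),round(h,1),round((a+90)%180-90,1)   # long axis angle in world
def circ(q):
    c,r=cv2.minEnclosingCircle(q[:,:2].astype(np.float32));return np.round(c,1),round(2*r,1)
E
python3 - <<'E'
from h import *
im=np.load("w1.npz");P=cloud(im,True)
T={}
for n,c,rad in(("solder",(485,360),130),("repair",(633,205),80)):
    q=comp(P,np.array(c),rad,14,26);r=rect(q);T[n]=r;print(n,r,len(q),np.median(q[:,2]))
for n,c,rad,z0,z1,f in(("spool",(380,214),35,24,38,circ),("tin",(343,295),35,11,22,circ),("tip",(562,62),45,27,40,circ),("smallblack",(530,-30),40,15,36,circ),
   ("blade",(449,181),40,17,30,rect),("eraser",(470,92),35,7,18,rect)):
    q=comp(P,np.array(c),rad,z0,z1);print(n,f(q),len(q),"zmed",np.median(q[:,2]).round(1),"ztop",np.percentile(q[:,2],97).round(1))
for n,xs in(("solder",(-73,-7,66)),("repair",(-31,31))):
    c,w,h,a=T[n]; u=np.array([np.cos(np.radians(a)),np.sin(np.radians(a))])
    if u[0]<0:u=-u
    for x in xs:
        pc=c+u*x;q=P.reshape(-1,3);q=q[np.hypot(*(q[:,:2]-pc).T)<9];print(n,x,pc.round(1),"floor z",np.median(q[:,2]).round(1),len(q))
E
```

```text
solder (array([483.4, 356.3]), 223.3, 92.2, -51.1) 3701 20.192744365547355
repair (array([631.9, 204.5]), 118.0, 92.0, -37.8) 3179 19.854124477000767
spool (array([378.9, 213.2]), 44.1) 441 zmed 32.8 ztop 34.5
tin (array([341.4, 295.9]), 51.1) 505 zmed 15.8 ztop 17.3
tip (array([561.7,  64.3]), 52.7) 511 zmed 33.7 ztop 39.6
smallblack (array([529.5, -28.5]), 43.7) 328 zmed 24.5 ztop 31.3
blade (array([450.2, 179.6]), 52.7, 16.9, 80.5) 306 zmed 24.1 ztop 25.8
eraser (array([473.8,  93.3]), 42.0, 17.6, 86.0) 215 zmed 12.3 ztop 13.9
solder -73 [437.6 413.1] floor z 5.4 71
solder -7 [479.  361.7] floor z 12.7 80
solder 66 [524.8 304.9] floor z 451.7 2810
repair -31 [607.4 223.5] floor z 8.4 88
repair 31 [656.4 185.5] floor z 15.2 89
```

Run:
```python
from h import *
for f,fi in(("w1",1),("side0",0)):
    P=cloud(np.load(f+".npz"),fi).reshape(-1,3);P=P[np.isfinite(P[:,2])]
    for n,c,r in(("black",(545,470),45),("green",(730,300),50),("bottle",(695,395),25)):
        q=P[(np.abs(P[:,:2]-c).max(1)<r)&(P[:,2]<300)];print(f,n,len(q),np.percentile(q[:,2],[50,90,98]).round() if len(q) else "")
```

```text
w1 black 3249 [57. 70. 71.]
w1 green 3083 [33. 88. 91.]
w1 bottle 1033 [ 49.  91. 103.]
side0 black 937 [41. 69. 70.]
side0 green 2274 [15. 88. 90.]
side0 bottle 429 [ 39.  81. 100.]
```

Call:
play_rows(
  plan="8.7 0 0 0 0 0 -9.7;8.7 0 0 0 0 0 -9.7;8.7 0 0 0 0 0 -9.7;8.7 0 0 0 0 0 -9.7;8.7 0 0 0 0 0 -9.7;8.7 0 0 0 0 0 -9.7;8.7 0 0 0 0 0 -9.7;8.7 0 0 0 0 0 -9.7;8.7 0 0 0 0 0 -9.7;8.7 0 0 0 0 0 -9.7;8.7 0 0 0 0 0 -9.7;8.7 0 0 0 0 0 -9.3;8.7 0 0 0 0 0 0",
)

```text
t: 4.08
ee_pos: [514.8, 226.0, 317.8]
orientation: [-1.359, -2.832, 0.001]
ft_force: [0.8, 0.0, 0.5]
width: 87.0
```

Run:
```python
from workcell import *
from h import *
o=get_obs();rel(o,(378.9,213.2,100),38.9)
```

```text
tool shift cm [  7.51 -11.39  21.79] yaw now 38.7 turn z -0.2 tilt [-3.e-04 -4.e-04 -1.e+00]
```

Call:
play_rows(
  plan="8.7 1.5 -2.3 4.3 0 0 0;8.7 1.5 -2.3 4.4 0 0 0;8.7 1.5 -2.3 4.4 0 0 0;8.7 1.5 -2.3 4.4 0 0 0;8.7 1.5 -2.2 4.3 0 0 0;8.7 0 0 0 0 0 0;8.7 0 0 0 0 0 0",
)

```text
t: 4.95
ee_pos: [381.3, 214.8, 101.3]
orientation: [1.357, 2.831, 0.003]
ft_force: [-0.7, 0.9, -0.5]
width: 87.4
```

Run:
```python
from workcell import *
from h import *
o=get_obs()
im=get_image("wrist");np.savez("w2.npz",**im);P=cloud(im,True)
q=P.reshape(-1,3)
for n,c,rad,z0,z1,f in(("spool",(380,214),35,24,38,circ),("tin",(343,295),35,11,22,circ)):
    q=comp(P,np.array(c),rad,z0,z1);c=f(q);print(n,c,len(q),"zmed",np.median(q[:,2]).round(1))
    rel(o,(*c[0],18 if n=="spool" else 10),38.9)
rel(o,(378.9,213.2,18),38.9)
cv2.imwrite("pics/w2.png",im["pixels"][:,:,::-1])
```

```text
spool (array([378.4, 213.3]), 43.6) 1581 zmed 32.9
tool shift cm [ 0.07 -0.35  8.33] yaw now 38.8 turn z -0.1 tilt [ 0.0026  0.0012 -1.    ]
tin (array([340.9, 295.4]), 49.5) 2119 zmed 15.8
tool shift cm [8.82 1.87 9.13] yaw now 38.8 turn z -0.1 tilt [ 0.0026  0.0012 -1.    ]
tool shift cm [ 0.03 -0.32  8.33] yaw now 38.8 turn z -0.1 tilt [ 0.0026  0.0012 -1.    ]
```

View pics/w2.png

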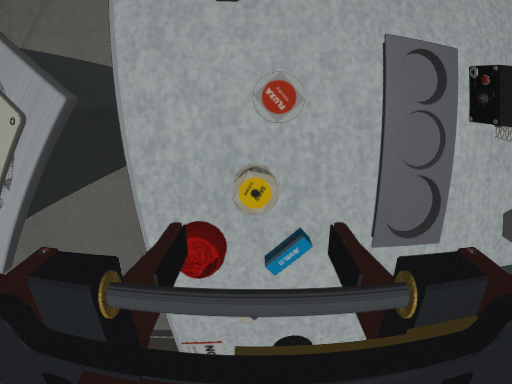

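Call:
play_rows(
  plan="8.7 0.05 -0.35 2.5 0 0 0;8.7 0 0 3 0 0 0;8.7 0 0 2.8 0 0 0;8.7 0 0 0 0 0 0;8.7 0 0 0 0 0 0;3.5 0 0 0 0 0 0;3.5 0 0 0 0 0 0;3.5 0 0 0 0 0 0;3.5 0 0 0 0 0 0;3.5 0 0 0 0 0 0;3.5 0 0 0 0 0 0",
)

```text
t: 6.38
ee_pos: [376.1, 212.4, 16.8]
orientation: [-1.355, -2.834, 0.0]
ft_force: [-1.0, -0.8, -0.1]
width: 35.2
```

Run:
```python
from workcell import *
from h import *
im=get_image("wrist")
cv2.imwrite("pics/w3.png",cv2.resize(im["pixels"][120:384,100:412,::-1],(624,528)))
```

```text
(no output)
```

View pics/w3.png

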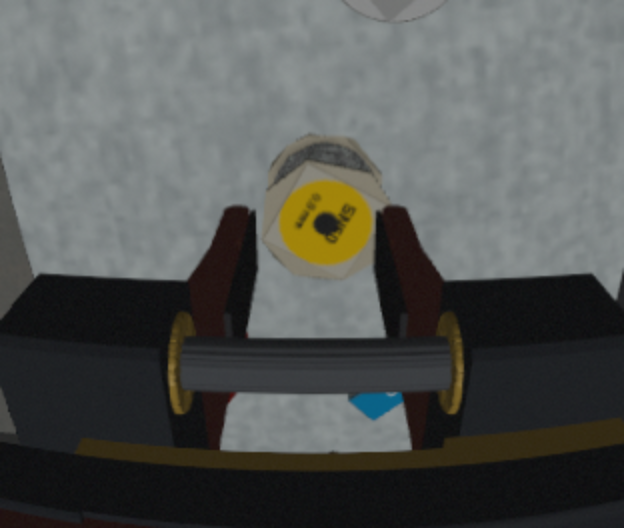

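The spool sits centred between the fingers, but a width of 35 is below the 44 mm expected. I'll tighten, lift slightly and check.

Call:
play_rows(
  plan="2 0 0 0 0 0 0;2 0 0 0 0 0 0;2 0 0 0 0 0 0;2 0 0 0 0 0 0",
)

```text
t: 6.92
ee_pos: [376.1, 212.4, 16.9]
orientation: [-1.355, -2.834, 0.0]
ft_force: [0.6, -0.1, -0.1]
width: 19.9
```

Run:
```python
from workcell import *
from h import *
o=get_obs();print(o["width"],o["ft_force"],o["ee_pos"])
im=get_image("side");P=cloud(im)
cv2.imwrite("pics/s1.png",cv2.resize(im["pixels"][150:240,170:290,::-1],(720,540),interpolation=cv2.INTER_CUBIC))
```

```text
19.916519430237088 [ 0.62898764 -0.10103154 -0.11022113] [376.11443742 212.40310314  16.86450477]
```

View pics/s1.png

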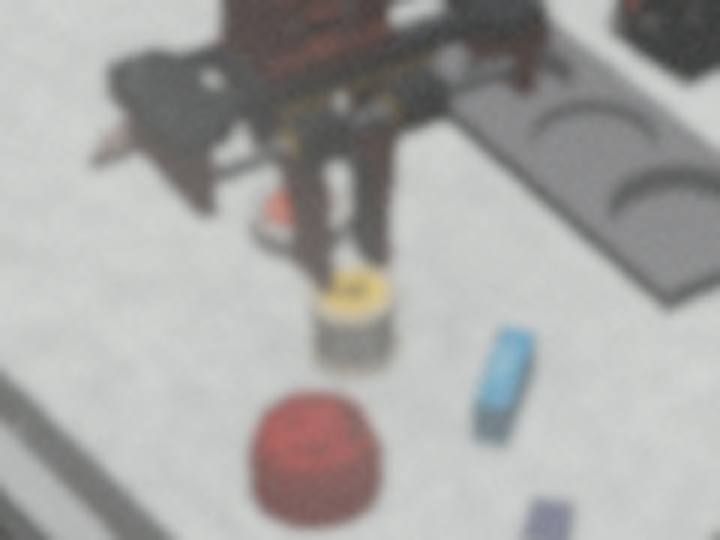

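The side view shows the fingers closed behind or above the spool, not round it. I'll check the fingertip position in the wrist depth image.

Run:
```python
from workcell import *
from h import *
o=get_obs()
im=get_image("wrist");np.savez("w4.npz",**im);P=cloud(im,True)
M=R.from_rotvec(o["orientation"]).as_matrix()
Q=(P-o["ee_pos"])@M   # tool frame
q=comp(P,np.array((380,214)),35,24,38);print("spool",circ(q),np.median(q[:,2]),"ee",o["ee_pos"])
print("spool in tool",(M.T@(np.array([*circ(q)[0],0])-o["ee_pos"])).round(1))
for v in range(185,275,6):
    print(v,[tuple(Q[v,u].round().astype(int)) for u in (220,230,238,246,256,266,276,286)])
S=get_image("side");T=cloud(S)
for v in range(188,206,2): print(v,[tuple(T[v,u].round().astype(int)) for u in range(218,244,4)])
cv2.imwrite("pics/w4.png",cv2.resize(im["pixels"][120:384,100:412,::-1],(624,528)))
```

```text
spool (array([378.3, 213.1]), 45.2) 32.915981078407455 ee [376.14235504 212.41794594  16.86030274]
spool in tool [-0.8  2.1 16.9]
185 [(np.int64(21), np.int64(-28), np.int64(17)), (np.int64(22), np.int64(-21), np.int64(16)), (np.int64(22), np.int64(-15), np.int64(17)), (np.int64(22), np.int64(-9), np.int64(17)), (np.int64(22), np.int64(-2), np.int64(17)), (np.int64(22), np.int64(5), np.int64(16)), (np.int64(22), np.int64(12), np.int64(16)), (np.int64(21), np.int64(20), np.int64(17))]
191 [(np.int64(17), np.int64(-28), np.int64(16)), (np.int64(17), np.int64(-21), np.int64(17)), (np.int64(17), np.int64(-15), np.int64(17)), (np.int64(18), np.int64(-9), np.int64(14)), (np.int64(18), np.int64(-2), np.int64(13)), (np.int64(18), np.int64(5), np.int64(12)), (np.int64(17), np.int64(12), np.int64(15)), (np.int64(17), np.int64(20), np.int64(17))]
197 [(np.int64(12), np.int64(-29), np.int64(18)), (np.int64(12), np.int64(-21), np.int64(17)), (np.int64(12), np.int64(-15), np.int64(18)), (np.int64(15), np.int64(-9), np.int64(9)), (np.int64(17), np.int64(-2), np.int64(0)), (np.int64(18), np.int64(5)
[... 6821 characters left out ...]
08), np.int64(-9223372036854775808)), (np.int64(365), np.int64(197), np.int64(34)), (np.int64(375), np.int64(199), np.int64(33)), (np.int64(385), np.int64(204), np.int64(29)), (np.int64(396), np.int64(202), np.int64(31)), (np.int64(401), np.int64(241), np.int64(0)), (np.int64(412), np.int64(244), np.int64(-2))]
204 [(np.int64(347), np.int64(230), np.int64(-2)), (np.int64(363), np.int64(203), np.int64(21)), (np.int64(376), np.int64(195), np.int64(29)), (np.int64(386), np.int64(196), np.int64(29)), (np.int64(395), np.int64(210), np.int64(18)), (np.int64(402), np.int64(234), np.int64(-2)), (np.int64(413), np.int64(235), np.int64(-2))]<stdin>:12: RuntimeWarning: invalid value encountered in cast
```

View pics/w4.png

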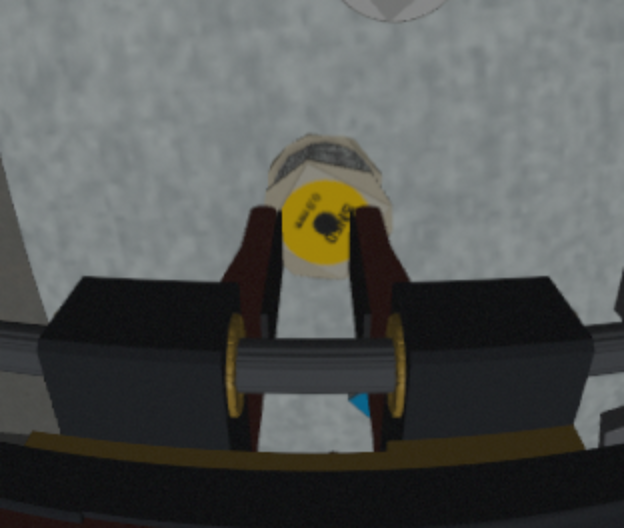

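```bash
cat >> h.py <<'E'
def tips(im,o):
    """lowest visible point of the front faces of the fingers, tool frame"""
    P=cloud(im,True);M=R.from_rotvec(o["orientation"]).as_matrix();Q=((P-o["ee_pos"])@M).reshape(-1,3)
    for s in(-1,1):
        q=Q[np.isfinite(Q[:,2])&(Q[:,0]>8)&(Q[:,0]<13)&(s*Q[:,1]>0)&(s*Q[:,1]<62)&(Q[:,2]>-80)&(Q[:,2]<25)]
        h,e=np.histogram(q[:,2],bins=np.arange(-80,26,5));print(s,list(zip(e[:-1].astype(int),h)), "y at tip")
E
python3 - <<'E'
from h import *
import numpy as np
tips(np.load("w2.npz"),{"orientation":[1.357,2.831,.003],"ee_pos":np.array([381.3,214.8,101.3])})
tips(np.load("w4.npz"),{"orientation":[-1.355,-2.834,0],"ee_pos":np.array([376.1,212.4,16.9])})
w=np.load("w2.npz");
print("w4 range col 230 rows 210-235", np.load("w4.npz")["range_z"][210:236,232].round())
E
```

```text
-1 [(np.int64(-80), np.int64(132)), (np.int64(-75), np.int64(125)), (np.int64(-70), np.int64(110)), (np.int64(-65), np.int64(89)), (np.int64(-60), np.int64(70)), (np.int64(-55), np.int64(94)), (np.int64(-50), np.int64(65)), (np.int64(-45), np.int64(73)), (np.int64(-40), np.int64(51)), (np.int64(-35), np.int64(46)), (np.int64(-30), np.int64(0)), (np.int64(-25), np.int64(0)), (np.int64(-20), np.int64(0)), (np.int64(-15), np.int64(0)), (np.int64(-10), np.int64(0)), (np.int64(-5), np.int64(0)), (np.int64(0), np.int64(0)), (np.int64(5), np.int64(0)), (np.int64(10), np.int64(0)), (np.int64(15), np.int64(0)), (np.int64(20), np.int64(0))] y at tip
1 [(np.int64(-80), np.int64(139)), (np.int64(-75), np.int64(126)), (np.int64(-70), np.int64(105)), (np.int64(-65), np.int64(100)), (np.int64(-60), np.int64(73)), (np.int64(-55), np.int64(77)), (np.int64(-50), np.int64(75)), (np.int64(-45), np.int64(63)), (np.int64(-40), np.int64(58)), (np.int64(-35), np.int64(45)), (np.int64(-30), np.int64(0)), (np.int64(-25), np.int64(0)), (np.int64(-20), np.int64(0)), (np.int64(-15), np.int64(0)), (np.int64(-10),
[... 964 characters left out ...]
np.int64(87)), (np.int64(-60), np.int64(73)), (np.int64(-55), np.int64(75)), (np.int64(-50), np.int64(64)), (np.int64(-45), np.int64(64)), (np.int64(-40), np.int64(61)), (np.int64(-35), np.int64(41)), (np.int64(-30), np.int64(2)), (np.int64(-25), np.int64(0)), (np.int64(-20), np.int64(221)), (np.int64(-15), np.int64(22)), (np.int64(-10), np.int64(0)), (np.int64(-5), np.int64(1)), (np.int64(0), np.int64(2)), (np.int64(5), np.int64(7)), (np.int64(10), np.int64(17)), (np.int64(15), np.int64(359)), (np.int64(20), np.int64(0))] y at tip
w4 range col 230 rows 210-235 [221. 222. 222. 222. 223. 221. 222. 224. 223. 188. 189. 189. 174. 171.
 171. 170. 167. 167. 166. 164. 163. 162. 160. 159. 159. 156.]
```

The fingertips really end 30 mm behind the reported TCP, at tool z = -30 for both openings, so tip height = ee_z + 30. I'll check where the body starts, then open, descend and regrasp.

Run:
```python
from h import *
im=np.load("w4.npz");P=cloud(im,True);M=R.from_rotvec([-1.355,-2.834,0]).as_matrix();Q=(P-np.array([376.1,212.4,16.9]))@M
for v,u in((265,135),(265,160),(265,200),(285,135),(285,200),(300,160),(265,330),(285,330),(330,150),(345,256),(295,256)):print(v,u,Q[v,u].round())
```

```text
265 135 [ -49. -107.   17.]
265 160 [  33.  -30. -119.]
265 200 [  33.  -18. -118.]
285 135 [  33.  -33. -131.]
285 200 [  33.  -16. -129.]
300 160 [  32.  -25. -135.]
265 330 [  33.   20. -119.]
285 330 [  33.   18. -130.]
330 150 [  20.  -30. -134.]
345 256 [-136.   -3.   16.]
295 256 [  28.   -1. -126.]
```

Call:
play_rows(
  plan="8.7 0 0 0 0 0 0;8.7 0 0 0 0 0 0;8.7 0 0 0 0 0 0;8.7 0 0 0 0 0 0;8.7 0 0 0 0 0 0;8.7 0 0.2 0 0 0 0",
)

```text
t: 7.82
ee_pos: [377.6, 213.7, 16.9]
orientation: [-1.355, -2.834, 0.0]
ft_force: [-0.3, 0.8, 0.4]
width: 76.8
```

Call:
play_rows(
  plan="8.7 0 0 0 0 0 0;8.7 0 0 1 0 0 0;8.7 0 0 1 0 0 0;8.7 0 0 0.9 0 0 0;8.7 0 0 0 0 0 0;3 0 0 0 0 0 0;3 0 0 0 0 0 0;3 0 0 0 0 0 0;3 0 0 0 0 0 0;3 0 0 0 0 0 0;3 0 0 0 0 0 0",
)

```text
t: 9.2
ee_pos: [377.9, 213.8, -12.0]
orientation: [1.355, 2.834, 0.001]
ft_force: [0.7, -0.6, 3.1]
width: 42.9
```

Call:
play_rows(
  plan="3 0 0 -1.5 0 0 0;3 0 0 -3 0 0 0;3 0 0 -3 0 0 0;3 0 0 0 0 0 0",
)

```text
t: 9.7
ee_pos: [379.1, 214.4, 65.1]
orientation: [1.354, 2.832, 0.006]
ft_force: [-0.9, -0.3, -2.5]
width: 42.9
```

```bash
cat >> h.py <<'E'
def pockets(c,a,xs):
    u=np.array([np.cos(np.radians(a)),np.sin(np.radians(a))]);u=u if u[0]>0 else -u
    return [c+u*x for x in xs]
E
python3 - <<'E'
from workcell import *
from h import *
o=get_obs();print(o["ee_pos"],o["width"])
w2=np.load("w2.npz")
im=get_image("wrist");np.savez("w5.npz",**im)
for I in(w2,im):
    q=comp(cloud(I,True),np.array((485,360)),130,14,26);r=rect(q);print(r,len(q),np.median(q[:,2]),[p.round(1) for p in pockets(r[0],r[3],(-73,-7,66))])
rel(o,(437.6,413.1,50),38.9)
E
```

```text
[379.05641116 214.40527921  65.10477828] 42.86093096437832
(array([483.1, 355.8]), 223.3, 91.9, -51.1) 8620 20.232178097948633 [array([437.3, 412.6]), array([478.7, 361.2]), array([524.5, 304.4])]
(array([483.1, 355.8]), 223.0, 93.1, -51.1) 9860 20.22415260366705 [array([437.3, 412.6]), array([478.7, 361.2]), array([524.5, 304.4])]
tool shift cm [11.79 17.02  1.58] yaw now 38.9 turn z -0.0 tilt [ 0.0041  0.0022 -1.    ]
```

Call:
play_rows(
  plan="3 1.5 2.2 0 0 0 0;3 2.4 3.5 0 0 0 0;3 2.4 3.5 0 0 0 0;3 2.4 3.5 1 0 0 0;3 2.0 2.8 1 0 0 0;3 1.05 1.4 1 0 0 0;3 0 0 0 0 0 0;3 0 0 0 0 0 0;3 0 0 0 0 0 0",
)

```text
t: 10.88
ee_pos: [435.3, 410.1, 33.2]
orientation: [-1.357, -2.833, 0.001]
ft_force: [-1.1, -0.2, -1.1]
width: 43.0
```

Run:
```python
from workcell import *
from h import *
o=get_obs();print(o["ee_pos"],o["width"],o["qvel"].round(3))
rel(o,(437.3,412.6,-6),38.9)
```

```text
[435.34596453 410.13311132  33.16598935] 43.047901873455345 [ 0.002 -0.003 -0.007  0.001 -0.001  0.001]
tool shift cm [0.07 0.31 3.92] yaw now 38.8 turn z -0.1 tilt [-3.e-04 -3.e-04 -1.e+00]
```

Call:
play_rows(
  plan="3 0.05 0.3 0.5 0 0 0;3 0 0 1.2 0 0 0;3 0 0 1.2 0 0 0;3 0 0 0.6 0 0 0;3 0 0 0.4 0 0 0;3 0 0 0 0 0 0;3 0 0 0 0 0 0",
)

```text
t: 11.75
ee_pos: [437.6, 413.6, -6.0]
orientation: [1.355, 2.834, 0.001]
ft_force: [-0.7, 0.2, -1.9]
width: 42.9
```

Call:
play_rows(
  plan="4.6 0 0 0 0 0 0;5.2 0 0 0 0 0 0;6.5 0 0 0 0 0 0;6.5 0 0 0 0 0 0;6.5 0 0 -2 0 0 0;6.5 0 0 -3 0 0 0;8.7 0 0 -4 0 0 0;8.7 0 0 0 0 0 0",
)

```text
t: 12.75
ee_pos: [439.6, 415.4, 88.3]
orientation: [1.354, 2.832, 0.011]
ft_force: [-0.3, 0.1, 1.0]
width: 81.5
```

```bash
cat >> h.py <<'E'
def tray(P,c0=(485,360),rad=130,xs=(-73,-7,66)):
    r=rect(comp(P,np.array(c0),rad,14,23));print("tray",r,[p.round(1) for p in pockets(r[0],r[3],xs)]);return r
def local(r,p):
    u=pockets(np.zeros(2),r[3],(1,))[0];d=np.asarray(p)-r[0];return np.round([d@u,d@[-u[1],u[0]]],1)
E
python3 - <<'E'
from workcell import *
from h import *
o=get_obs();print(o["ee_pos"],o["width"])
im=get_image("wrist");np.savez("w6.npz",**im);P=cloud(im,True)
r=tray(P)
q=comp(P,np.array((437,413)),40,28,45);c=circ(q);print("spool",c,np.median(q[:,2]),local(r,c[0]))
q=comp(P,np.array((343,295)),35,11,22);c=circ(q);print("tin",c)
rel(o,(*c[0],30),38.9)
E
```

```text
[439.64606493 415.42843027  88.34082372] 81.54954817470586
tray (array([457.6, 387.6]), 141.7, 91.8, -51.1) [array([411.8, 444.4]), array([453.2, 393. ]), array([499. , 336.2])]
spool (array([437.5, 412.5]), 43.4) 37.87859037274811 [-32.  -0.]
tin (array([340.7, 295.6]), 50.0)
tool shift cm [ -3.12 -15.27   5.72] yaw now 38.9 turn z -0.0 tilt [ 0.0055  0.005  -1.    ]
```

Spool is seated: its top is at 37.9, exactly 5 mm above the bench reading, at (437.5, 412.5). Now the tin.

Call:
play_rows(
  plan="8.7 -0.3 -1.8 0 0 0 0;8.7 -0.7 -3.4 0 0 0 0;8.7 -0.7 -3.5 1 0 0 0;8.7 -0.7 -3.5 2 0 0 0;8.7 -0.5 -2.2 2 0 0 0;8.7 -0.2 -0.9 0.7 0 0 0;8.7 0 0 0 0 0 0;8.7 0 0 0 0 0 0;8.7 0 0 0 0 0 0",
)

```text
t: 13.92
ee_pos: [338.9, 294.3, 27.4]
orientation: [1.355, 2.834, 0.003]
ft_force: [-0.2, 1.0, 0.5]
width: 86.9
```

Run:
```python
from workcell import *
from h import *
o=get_obs();print(o["ee_pos"],o["width"])
rel(o,(340.8,295.5,-20),38.9)
```

```text
[338.87709902 294.27858284  27.38445121] 86.86175961701296
tool shift cm [-0.03  0.22  4.74] yaw now 38.9 turn z -0.0 tilt [ 0.0014  0.0012 -1.    ]
```

Call:
play_rows(
  plan="8.7 0 0.2 1 0 0 0;8.7 0 0 1.5 0 0 0;8.7 0 0 1.5 0 0 0;8.7 0 0 0.7 0 0 0;8.7 0 0 0 0 0 0;8.7 0 0 0 0 0 0;3 0 0 0 0 0 0;3 0 0 0 0 0 0;3 0 0 0 0 0 0;3 0 0 0 0 0 0;3 0 0 0 0 0 0;3 0 0 0 0 0 0",
)

```text
t: 15.42
ee_pos: [339.5, 294.6, -20.1]
orientation: [1.355, 2.834, 0.0]
ft_force: [-0.2, -0.2, 0.6]
width: 45.6
```

Call:
play_rows(
  plan="3 0 0 -1 0 0 0;3 0 0 -2.5 0 0 0;3 0 0 -3 0 0 0;3 0 0 0 0 0 0;3 0 0 0 0 0 0",
)

```text
t: 16.05
ee_pos: [339.2, 294.4, 44.7]
orientation: [-1.355, -2.834, 0.0]
ft_force: [-0.4, 0.1, -0.7]
width: 45.6
```

Run:
```python
from workcell import *
from h import *
o=get_obs();print(o["ee_pos"],o["width"])
im=get_image("wrist");P=cloud(im,True)
z=o["ee_pos"][2]
q=comp(P,np.array((341,296)),35,z+20,z+45);c=circ(q);print("tin",c,np.median(q[:,2]),len(q))
d=np.array((478.7,361.2))-(np.array(c[0])-o["ee_pos"][:2])
tray(P)
rel(o,(478.7,361.2,30),38.9);rel(o,(*d,30),38.9)
cv2.imwrite("pics/w7.png",cv2.resize(im["pixels"][120:384,100:412,::-1],(624,528)))
```

```text
[339.22261109 294.39505908  44.72597568] 45.6176321157053
tin (array([333.7, 299.5]), 64.1) 80.55115865867143 5575
tray (array([457.7, 386.9]), 143.2, 92.3, -51.0) [array([411.8, 443.6]), array([453.3, 392.3]), array([499.2, 335.6])]
tool shift cm [-3.55 15.05  1.47] yaw now 38.9 turn z -0.0 tilt [-0. -0. -1.]
tool shift cm [-4.3  15.16  1.47] yaw now 38.9 turn z -0.0 tilt [-0. -0. -1.]
```

View pics/w7.png

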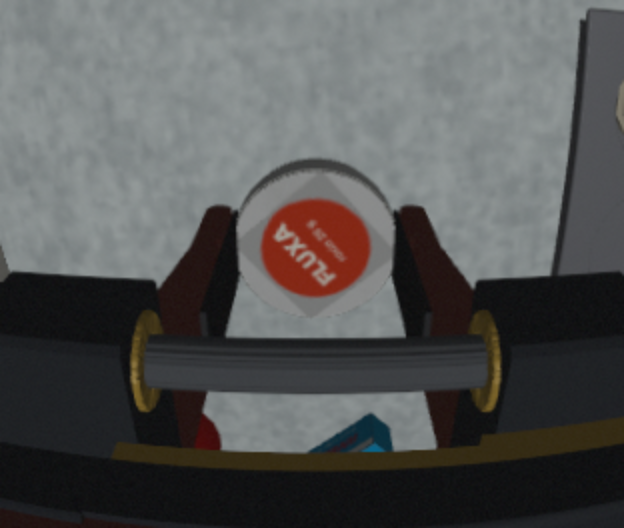

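The tin is held level between the pads, label at crop (315,248). Moving to the middle pocket.

Call:
play_rows(
  plan="3 -0.4 1.8 0 0 0 0;3 -0.8 3.4 0 0 0 0;3 -0.8 3.4 0 0 0 0;3 -0.8 3.4 0.5 0 0 0;3 -0.5 2.2 0.7 0 0 0;3 -0.25 1 0.8 0 0 0;3 0 0 0 0 0 0;3 0 0 0 0 0 0;3 0 0 0 0 0 0",
)

```text
t: 17.23
ee_pos: [479.4, 362.1, 25.1]
orientation: [-1.355, -2.834, 0.0]
ft_force: [0.7, 0.4, -0.4]
width: 45.9
```

Run:
```python
from workcell import *
from h import *
o=get_obs();print(o["ee_pos"],o["width"])
rel(o,(478.7,361.2,-7),38.9)
```

```text
[479.38546152 362.10105079  25.0840614 ] 45.85352776169844
tool shift cm [-0.03 -0.11  3.21] yaw now 38.9 turn z -0.0 tilt [-2.e-04 -2.e-04 -1.e+00]
```

Call:
play_rows(
  plan="3 0 -0.1 0.5 0 0 0;3 0 0 1.2 0 0 0;3 0 0 1 0 0 0;3 0 0 0.5 0 0 0;3 0 0 0 0 0 0;3 0 0 0 0 0 0;5 0 0 0 0 0 0;5.7 0 0 0 0 0 0;6.5 0 0 0 0 0 0;7 0 0 0 0 0 0;7 0 0 -2 0 0 0;7 0 0 -3 0 0 0;8.7 0 0 -4 0 0 0;8.7 0 0 0 0 0 0",
)

```text
t: 18.98
ee_pos: [481.6, 363.4, 87.3]
orientation: [1.354, 2.831, 0.01]
ft_force: [-0.8, -0.1, -0.4]
width: 85.6
```

Run:
```python
from workcell import *
from h import *
o=get_obs();print(o["ee_pos"],o["width"])
im=get_image("wrist");np.savez("w8.npz",**im);P=cloud(im,True)
q=comp(P,np.array((479,361)),35,24,40);print("tin",circ(q),np.median(q[:,2]),len(q))
q=comp(P,np.array((437,413)),40,32,45);c=circ(q);print("spool",c,np.median(q[:,2]))
T=cloud(np.load("w2.npz"),True)
q=comp(T,np.array((560,65)),45,27,48);print(circ(q))
rel(o,(561.7,64.3,60),38.9)
```

```text
[481.58859795 363.4377535   87.34219988] 85.60384332189918
tin (array([478.8, 360.9]), 49.0) 27.755133093279895 2242
spool (array([437.4, 412.6]), 44.0) 37.97205347737699Traceback (most recent call last):
  File "<stdin>", line 8, in <module>
  File "h.py", line 35, in comp
    lab=l[ij[:,0],ij[:,1]];return q[lab==np.bincount(lab).argmax()]
                                         ~~~~~~~~~~~~~~~~~~~~~~~^^
ValueError: attempt to get argmax of an empty sequence
```

Tin is seated (top 27.8, centre within 0.4 mm). Now the tip cleaner.

Run:
```python
from workcell import *
from h import *
o=get_obs();rel(o,(561.7,64.3,85),38.9)
```

```text
tool shift cm [-2.832e+01 -1.239e+01 -1.000e-02] yaw now 38.9 turn z -0.0 tilt [ 0.0034  0.0025 -1.    ]
```

Call:
play_rows(
  plan="8.7 -2 -0.9 0 0 0 0;8.7 -4.5 -2 0 0 0 0;8.7 -4.8 -2 0 0 0 0;8.7 -4.8 -2 0 0 0 0;8.7 -4.8 -2 0 0 0 0;8.7 -4.4 -2 0 0 0 0;8.7 -2 -1 0 0 0 0;8.7 -1 -0.5 0 0 0 0;8.7 0 0 0 0 0 0;8.7 0 0 0 0 0 0;8.7 0 0 0 0 0 0",
)

```text
t: 20.4
ee_pos: [560.1, 64.5, 82.8]
orientation: [-1.353, -2.835, 0.0]
ft_force: [-0.0, 0.4, 0.4]
width: 86.5
```

Run:
```python
from workcell import *
from h import *
o=get_obs();print(o["ee_pos"],o["width"])
im=get_image("wrist");np.savez("w9.npz",**im);P=cloud(im,True)
for z0,z1 in((27,48),(30,37),(20,32),(5,48)):
    q=comp(P,np.array((562,64)),45,z0,z1);c=circ(q);print("tip",c,np.median(q[:,2]),len(q))
q=comp(P,np.array((562,64)),45,10,48);c=circ(q);rel(o,(*c[0],-12),38.9)
tray(P); 
print(tray(P,(633,205),80,(-31,31)))
for n,cc,z0,z1,rad in(("blade",(450,180),17,30,40),("eraser",(473,93),7,18,35)):
    q=comp(P,np.array(cc),rad,z0,z1);print(n,rect(q),len(q))
cv2.imwrite("pics/w9.png",im["pixels"][:,:,::-1])
```

```text
[560.10489523  64.4696334   82.81671604] 86.5044091031933
tip (array([561.4,  64.4]), 52.5) 34.5887997320296 2174
tip (array([561.8,  64.2]), 50.4) 33.64558883410827 1174
tip (array([562.1,  64. ]), 56.2) 27.653212490960982 939
tip (array([561.8,  64.1]), 56.8) 32.70950957286348 3110
tool shift cm [-0.16  0.11  9.48] yaw now 39.0 turn z 0.1 tilt [-2.e-04  0.e+00 -1.e+00]
tray (array([544.4, 280.5]), 92.4, 33.3, 42.0) [array([490.2, 231.7]), array([539.2, 275.8]), array([593.4, 324.7])]
tray (array([631.9, 204.1]), 117.2, 91.9, -37.8) [array([607.4, 223.1]), array([656.4, 185.1])]
(array([631.9, 204.1]), 117.2, 91.9, -37.8)
blade (array([449.4, 179.4]), 52.6, 17.6, 80.4) 1077
eraser (array([473.4,  92.6]), 41.8, 18.8, 83.2) 940
```

View pics/w9.png

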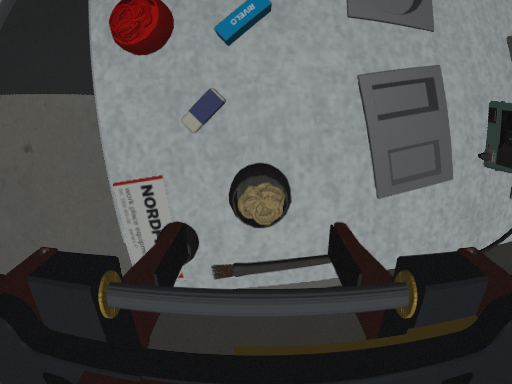

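The big black pot is at (260,195), centred between the fingers; the small black decoy, at (178,243), is clear of the finger path.

Call:
play_rows(
  plan="8.7 -0.15 0.1 1.5 0 0 0;8.7 0 0 3 0 0 0;8.7 0 0 3 0 0 0;8.7 0 0 1.5 0 0 0;8.7 0 0 0.5 0 0 0;8.7 0 0 0 0 0 0;8.7 0 0 0 0 0 0;4 0 0 0 0 0 0;4 0 0 0 0 0 0;4 0 0 0 0 0 0;4 0 0 0 0 0 0;4 0 0 0 0 0 0",
)

```text
t: 21.95
ee_pos: [562.3, 63.1, -12.0]
orientation: [1.355, 2.834, 0.0]
ft_force: [-0.1, 0.0, 1.5]
width: 52.4
```

Call:
play_rows(
  plan="4 0 0 -1 0 0 0;4 0 0 -2.5 0 0 0;4 0 0 -3 0 0 0;4 0 0 0 0 0 0;4 0 0 0 0 0 0",
)

```text
t: 22.58
ee_pos: [561.6, 63.0, 52.5]
orientation: [-1.355, -2.834, 0.0]
ft_force: [-0.5, 1.0, -1.2]
width: 52.6
```

Run:
```python
from workcell import *
from h import *
o=get_obs();print(o["ee_pos"],o["width"],o["ft_force"])
im=get_image("wrist");np.savez("w10.npz",**im);P=cloud(im,True)
M=R.from_rotvec(o["orientation"]).as_matrix();Q=(P-o["ee_pos"])@M
m=(np.hypot(Q[...,0],Q[...,1])<28)&(Q[...,2]>-60)&(Q[...,2]<5)&(abs(Q[...,1])<24)
q=Q[m];print("held pts",len(q),q.min(0).round(1),q.max(0).round(1),np.percentile(q,[2,50,98],0).round(1))
rel(o,(524.5,304.4,70),38.9)
cv2.imwrite("pics/w10.png",cv2.resize(im["pixels"][120:384,100:412,::-1],(624,528)))
```

```text
[561.62138147  62.97307558  52.50013863] 52.610132653638196 [-0.47476625  0.98242167 -1.1737445 ]
held pts 6360 [-23.8 -24.  -56.5] [ 28.  24. -12.] [[-21.1 -22.9 -53.8]
 [  5.6  -0.2 -45.5]
 [ 26.4  21.6 -18.1]]
tool shift cm [21.13 12.26 -1.75] yaw now 38.9 turn z -0.0 tilt [-5.e-04 -0.e+00 -1.e+00]
```

View pics/w10.png

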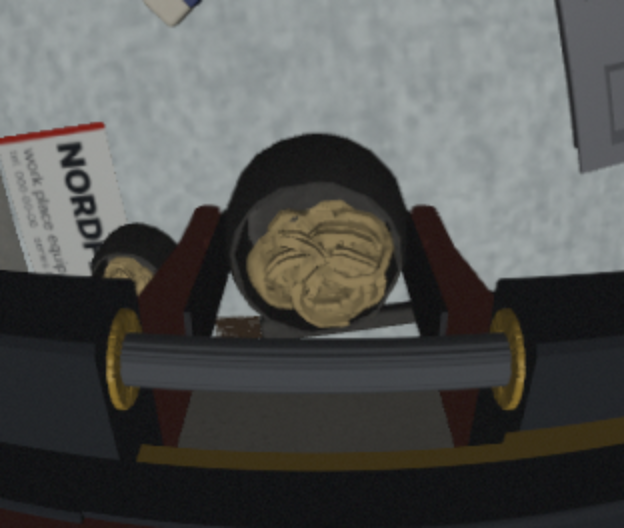

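Pot is held level. Moving to the wide pocket, with 1.1 mm compensation in tool x.

Call:
play_rows(
  plan="4 1.5 0.9 0 0 0 0;4 3.8 2.2 0 0 0 0;4 4.2 2.4 0 0 0 0;4 4.2 2.4 0 0 0 0;4 3.7 2.2 0 0 0 0;4 2.2 1.3 0.5 0 0 0;4 1.4 0.85 1 0 0 0;4 0 0 0 0 0 0;4 0 0 0 0 0 0;4 0 0 0 0 0 0",
)

```text
t: 23.88
ee_pos: [525.9, 302.5, 38.0]
orientation: [1.357, 2.833, -0.0]
ft_force: [0.3, -0.5, -1.4]
width: 52.7
```

Run:
```python
from workcell import *
from h import *
o=get_obs();print(o["ee_pos"],o["width"])
rel(o,(525.2,303.5,-6),38.9)
```

```text
[525.92874611 302.47878404  37.98308489] 52.68531585577326
tool shift cm [0.13 0.01 4.4 ] yaw now 38.8 turn z -0.1 tilt [-0.e+00 -1.e-04 -1.e+00]
```

Call:
play_rows(
  plan="4 0.13 0 0.8 0 0 0;4 0 0 1.2 0 0 0;4 0 0 1.2 0 0 0;4 0 0 0.8 0 0 0;4 0 0 0.4 0 0 0;4 0 0 0 0 0 0;4 0 0 0 0 0 0;5.6 0 0 0 0 0 0;6.2 0 0 0 0 0 0;7 0 0 0 0 0 0;8 0 0 0 0 0 0;8 0 0 -1 0 0 0;8 0 0 -3 0 0 0;8 0 0 -4 0 0 0;8 0 0 0 0 0 0;8 0 0 0 0 0 0",
)

```text
t: 25.88
ee_pos: [524.6, 304.3, 73.9]
orientation: [1.355, 2.834, -0.0]
ft_force: [-0.5, -0.8, -0.5]
width: 80.2
```

Run:
```python
from workcell import *
from h import *
o=get_obs();print(o["ee_pos"],o["width"])
im=get_image("wrist");np.savez("w11.npz",**im);P=cloud(im,True)
q=comp(P,np.array((525,304)),40,25,52);print("tip",circ(q),np.percentile(q[:,2],[5,50,97]).round(1))
q=comp(P,np.array((525,304)),40,36,41);print("rim",circ(q),np.median(q[:,2]))
q=comp(P,np.array((479,361)),35,24,35);print("tin",circ(q),np.median(q[:,2]))
q=comp(P,np.array((437,413)),40,32,45);print("spool",circ(q),np.median(q[:,2]))
tray(P)
q=comp(P,np.array((450,180)),40,17,30);r=rect(q);print("blade",r)
rel(o,(*r[0],60),r[3]-90)
cv2.imwrite("pics/w11.png",im["pixels"][:,:,::-1])
```

```text
[524.573838   304.26079783  73.90417103] 80.19852145782181
tip (array([524. , 304.7]), 56.4) [27.4 38.8 46.4]
rim (array([523.8, 304.8]), 49.6) 38.6477690074402
tin (array([478.7, 360.8]), 49.4) 27.821211305140153
spool (array([437.4, 412.7]), 44.2) 37.99705167516983
tray (array([484.6, 354.5]), 218.5, 91.8, -51.2) [array([438.9, 411.4]), array([480.2, 360. ]), array([526. , 303.1])]
blade (array([449.6, 182.5]), 48.4, 16.1, 79.9)
tool shift cm [ -4.77 -13.48   1.39] yaw now 38.9 turn z 49.0 tilt [ 0. -0. -1.]
```

View pics/w11.png

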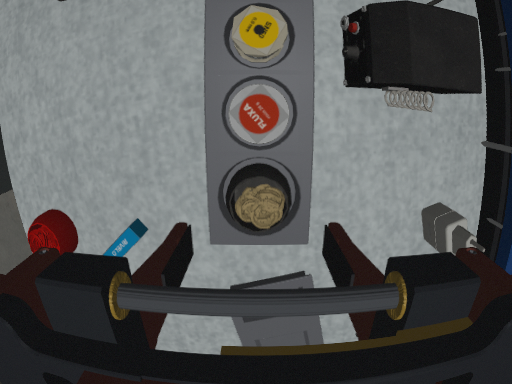

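All three round items are seated in the long tray: yellow spool (260,35), red-label tin (260,112), pot (260,195). Now the blade box.

Call:
play_rows(
  plan="6 -0.8 -1.8 0 0 0 0;6 -1.5 -3.8 0 0 0 0;6 -1.5 -4.2 0 0 0 0;6 -0.7 -3 0 0 0 4;6 0 -1 0 0 0 8;6 0 0 0 0 0 9.5;6 0 0 0 0 0 9.5;6 0 0 0 0 0 9.5;6 0 0 0 0 0 8;6 0 0 0 0 0 0;6 0 0 0 0 0 0",
)

```text
t: 27.3
ee_pos: [444.7, 183.1, 73.3]
orientation: [-2.397, -2.03, 0.002]
ft_force: [0.0, -0.4, -0.6]
width: 60.1
```

Run:
```python
from workcell import *
from h import *
o=get_obs();print(o["ee_pos"],o["width"])
im=get_image("wrist");np.savez("w12.npz",**im);P=cloud(im,True)
q=comp(P,np.array((450,180)),40,18,30);r=rect(q);print("blade",r,np.median(q[:,2]))
rel(o,(*r[0],-16),r[3]-90)
q=comp(P,np.array((473,93)),35,7,18);print("eraser",rect(q),len(q))
tray(P,(633,205),80,(-31,31))
```

```text
[444.73341802 183.12520482  73.2857872 ] 60.11836970065752
blade (array([449.6, 179.8]), 51.4, 16.0, 80.4) 24.442911544374994
tool shift cm [-0.24  0.54  8.93] yaw now -9.5 turn z 0.1 tilt [-1.2e-03 -5.0e-04 -1.0e+00]
eraser (array([473.1,  95.1]), 37.6, 17.7, 84.4) 564
tray (array([631.9, 204.2]), 118.8, 91.6, -37.8) [array([607.4, 223.2]), array([656.4, 185.2])]
```

Call:
play_rows(
  plan="5.5 -0.24 0.54 2 0 0 0;5.5 0 0 3 0 0 0;5.5 0 0 2.5 0 0 0;5.5 0 0 1.4 0 0 0;5.5 0 0 0 0 0 0;5.5 0 0 0 0 0 0;0.5 0 0 0 0 0 0;0.5 0 0 0 0 0 0;0.5 0 0 0 0 0 0;0.5 0 0 0 0 0 0;0.5 0 0 0 0 0 0;0.5 0 0 0 0 0 0",
)

```text
t: 28.85
ee_pos: [450.2, 180.1, -15.0]
orientation: [2.4, 2.027, 0.0]
ft_force: [-0.3, -0.2, 2.8]
width: 15.3
```

Call:
play_rows(
  plan="0.5 0 0 -1 0 0 0;0.5 0 0 -2.5 0 0 0;0.5 0 0 -3 0 0 0;0.5 0 0 0 0 0 7;0.5 0 0 0 0 0 7.2;0.5 0 0 0 0 0 7;0.5 0 0 0 0 0 7;0.5 0 0 0 0 0 0;0.5 0 0 0 0 0 0",
)

```text
t: 29.98
ee_pos: [450.2, 180.1, 50.1]
orientation: [2.82, 1.385, 0.0]
ft_force: [-0.1, 0.3, 0.5]
width: 15.8
```

Run:
```python
from workcell import *
from h import *
o=get_obs();print(o["ee_pos"],o["width"])
rel(o,(607.6,223.5,30),-37.8)
```

```text
[450.16559384 180.05425751  50.1302596 ] 15.826986012601797
tool shift cm [13.06  9.8   2.02] yaw now -37.7 turn z 0.1 tilt [ 2.e-04  1.e-04 -1.e+00]
```

Call:
play_rows(
  plan="0.5 1.5 1.1 0 0 0 0;0.5 3 2.3 0 0 0 0;0.5 3.2 2.4 0 0 0 0;0.5 2.8 2.1 0.5 0 0 0;0.5 1.7 1.2 0.7 0 0 0;0.5 0.86 0.7 0.8 0 0 0;0.5 0 0 0 0 0 0;0.5 0 0 0 0 0 0;0.5 0 0 0 0 0 0",
)

```text
t: 31.1
ee_pos: [607.1, 223.0, 30.2]
orientation: [-2.821, -1.382, 0.0]
ft_force: [0.0, 0.8, -0.3]
width: 15.8
```

Run:
```python
from workcell import *
from h import *
o=get_obs();print(o["ee_pos"],o["width"])
im=get_image("wrist");np.savez("w13.npz",**im);P=cloud(im,True)
M=R.from_rotvec(o["orientation"]).as_matrix();Q=(P-o["ee_pos"])@M
m=(abs(Q[...,1])<7)&(abs(Q[...,0])<40)&(Q[...,2]>-42)&(Q[...,2]<-35);q=Q[m];print("box top in tool",len(q),np.percentile(q,[1,50,99],0).round(1))
rel(o,(607.6,223.5,-6.5),-37.8)
```

```text
[607.07020901 222.99670825  30.18828568] 15.790469191530057
box top in tool 2048 [[-25.7  -6.9 -40.9]
 [  3.    0.2 -39.5]
 [ 25.5   6.9 -36. ]]
tool shift cm [0.07 0.01 3.67] yaw now -37.8 turn z -0.0 tilt [-2.e-04 -0.e+00 -1.e+00]
```

Box is centred (±25.6 mm in tool x) and its top is level. Lowering and releasing.

Call:
play_rows(
  plan="0.5 0.05 0 0.8 0 0 0;0.5 0 0 1.2 0 0 0;0.5 0 0 1 0 0 0;0.5 0 0 0.65 0 0 0;0.5 0 0 0 0 0 0;0.5 0 0 0 0 0 0;1.8 0 0 0 0 0 0;2.2 0 0 0 0 0 0;2.8 0 0 0 0 0 0;3.5 0 0 0 0 0 0;3.5 0 0 -1 0 0 0;3.5 0 0 -3 0 0 0;5 0 0 -4 0 0 0;5 0 0 0 0 0 0;5 0 0 0 0 0 0",
)

```text
t: 33.02
ee_pos: [607.7, 223.4, 73.4]
orientation: [2.821, 1.382, 0.0]
ft_force: [-0.3, -0.5, 0.3]
width: 50.0
```

Run:
```python
from workcell import *
from h import *
o=get_obs();print(o["ee_pos"],o["width"])
im=get_image("wrist");np.savez("w14.npz",**im);P=cloud(im,True)
q=comp(P,np.array((607,223)),45,27,38);r=rect(q);print("blade",r,np.median(q[:,2]))
t=tray(P,(633,205),80,(-31,31));print(local(t,r[0]))
rel(o,(473.4,93.0,70),-6.5)
```

```text
[607.68313535 223.42089789  73.43670635] 49.954252851638174
blade (array([607.4, 223.3]), 50.9, 16.3, 52.4) 32.435042247490145
tray (array([632.1, 204.5]), 117.4, 91.1, -37.5) [array([607.5, 223.4]), array([656.7, 185.6])]
[-31.   -0.1]
tool shift cm [-18.54  -2.61   0.34] yaw now -37.8 turn z -31.3 tilt [ 0. -0. -1.]
```

Blade box is seated (top 32.4 = 24.4 + 8). Now the eraser.

Call:
play_rows(
  plan="5 -1.8 -0.3 0 0 0 0;5 -4 -0.6 0 0 0 0;5 -4.5 -0.6 0 0 0 0;5 -4.5 -0.6 0 0 0 0;5 -2.5 -0.3 0 0 0 0;5 -1.2 -0.2 0 0 0 0;5 0 0 0 0 0 -8;5 0 0 0 0 0 -8;5 0 0 0 0 0 -8;5 0 0 0 0 0 -7.5;5 0 0 0 0 0 0;5 0 0 0 0 0 0",
)

```text
t: 34.58
ee_pos: [474.1, 93.5, 73.1]
orientation: [-2.343, -2.093, 0.0]
ft_force: [0.2, -0.5, -0.8]
width: 50.1
```

Run:
```python
from workcell import *
from h import *
o=get_obs();print(o["ee_pos"],o["width"])
im=get_image("wrist");np.savez("w15.npz",**im);P=cloud(im,True)
for z0 in(6,9):
    q=comp(P,np.array((473,93)),35,z0,18);r=rect(q);print("eraser",r,len(q),np.median(q[:,2]))
rel(o,(*r[0],-23),r[3]-90)
```

```text
[474.07209669  93.51941707  73.0784957 ] 50.0502647905691
eraser (array([473.1,  92.7]), 40.7, 17.8, 84.0) 903 12.291444967331188
eraser (array([473. ,  92.6]), 40.5, 17.8, 84.0) 886 12.312972231432283
tool shift cm [-0.1  -0.09  9.61] yaw now -6.5 turn z -0.5 tilt [-3.e-04 -0.e+00 -1.e+00]
```

Call:
play_rows(
  plan="5 -0.1 -0.1 2 0 0 -0.5;5 0 0 3 0 0 0;5 0 0 2.6 0 0 0;5 0 0 1.4 0 0 0;5 0 0 0.6 0 0 0;5 0 0 0 0 0 0;5 0 0 0 0 0 0;0.5 0 0 0 0 0 0;0.5 0 0 0 0 0 0;0.5 0 0 0 0 0 0;0.5 0 0 0 0 0 0;0.5 0 0 0 0 0 0",
)

```text
t: 36.12
ee_pos: [472.9, 92.4, -22.5]
orientation: [2.331, 2.106, 0.0]
ft_force: [-0.9, 0.5, 1.8]
width: 17.5
```

Gripped (17.5). Lifting and turning to the tray's angle: the jaw goes from -6 to about -37.7, i.e. 31.7°.

Call:
play_rows(
  plan="0.5 0 0 -1 0 0 0;0.5 0 0 -2.5 0 0 0;0.5 0 0 -3.5 0 0 0;0.5 0 0 0 0 0 8;0.5 0 0 0 0 0 8;0.5 0 0 0 0 0 8;0.5 0 0 0 0 0 7.7;0.5 0 0 0 0 0 0;0.5 0 0 0 0 0 0",
)

```text
t: 37.25
ee_pos: [472.9, 92.4, 47.6]
orientation: [2.816, 1.393, 0.0]
ft_force: [0.4, -0.3, 0.5]
width: 17.4
```

Run:
```python
from workcell import *
from h import *
o=get_obs();print(o["ee_pos"],o["width"])
im=get_image("wrist");np.savez("w16.npz",**im);P=cloud(im,True)
M=R.from_rotvec(o["orientation"]).as_matrix();Q=(P-o["ee_pos"])@M
m=(abs(Q[...,1])<8)&(abs(Q[...,0])<40)&(Q[...,2]>-39)&(Q[...,2]<-31);q=Q[m];print("top in tool",len(q),np.percentile(q,[1,50,99],0).round(1))
t=tray(P,(633,205),80,(-31,31))
rel(o,(656.5,185.3,40),-37.7)
```

```text
[472.85913406  92.43744549  47.62628432] 17.38049228424691
top in tool 1782 [[-20.4  -7.8 -36.4]
 [  2.4   0.3 -34.9]
 [ 20.7   7.8 -32.1]]
tray (array([612.8, 178.7]), 117.7, 33.5, -34.6) [array([587.3, 196.3]), array([638.3, 161.1])]
tool shift cm [18.53  8.96  0.77] yaw now -37.4 turn z 0.3 tilt [ 2.e-04  0.e+00 -1.e+00]
```

Call:
play_rows(
  plan="0.5 1.6 0.8 0 0 0 0.3;0.5 3.8 1.8 0 0 0 0;0.5 4.4 2.1 0 0 0 0;0.5 4.4 2.1 0 0 0 0;0.5 2.6 1.3 0.8 0 0 0;0.5 1.7 0.85 1 0 0 0;0.5 0 0 0 0 0 0;0.5 0 0 0 0 0 0;0.5 0 0 0 0 0 0",
)

```text
t: 38.42
ee_pos: [656.5, 183.5, 29.8]
orientation: [-2.822, -1.381, 0.0]
ft_force: [0.2, -0.9, 0.8]
width: 17.7
```

Run:
```python
from workcell import *
from h import *
o=get_obs();print(o["ee_pos"],o["width"])
rel(o,(656.5,185.3,-6.8),-37.7)
```

```text
[656.51523883 183.515953    29.78216866] 17.688737165981397
tool shift cm [ 0.14 -0.11  3.66] yaw now -37.8 turn z -0.1 tilt [-1.e-04 -0.e+00 -1.e+00]
```

Call:
play_rows(
  plan="0.5 0.14 -0.1 0.8 0 0 0;0.5 0 0 1.2 0 0 0;0.5 0 0 1 0 0 0;0.5 0 0 0.65 0 0 0;0.5 0 0 0 0 0 0;0.5 0 0 0 0 0 0;2 0 0 0 0 0 0;2.4 0 0 0 0 0 0;2.9 0 0 0 0 0 0;3.5 0 0 0 0 0 0;3.5 0 0 -1 0 0 0;3.5 0 0 -3 0 0 0;3.5 -1 -1 -4 0 0 0;3.5 -3 -3 -5 0 0 0;3.5 -4 -4 -5 0 0 0;3.5 -3 -3 -4 0 0 0;3.5 0 0 0 0 0 0;3.5 0 0 0 0 0 0",
)

```text
t: 40.67
ee_pos: [515.0, 167.7, 202.3]
orientation: [2.821, 1.382, 0.002]
ft_force: [0.5, -0.1, -0.4]
width: 35.2
```

Run:
```python
from workcell import *
from h import *
o=get_obs();print(o["ee_pos"],o["width"])
im=get_image("wrist");np.savez("w17.npz",**im);P=cloud(im,True)
t=tray(P,(633,205),80,(-31,31))
q=comp(P,np.array((607,223)),40,27,38);r=rect(q);print("blade",r,np.median(q[:,2]),local(t,r[0]))
q=comp(P,np.array((656,185)),32,24,38);r=rect(q);print("eraser",r,np.median(q[:,2]),local(t,r[0]))
t=tray(P)
for n,c,z0,z1 in(("tip",(525,304),36,52),("tin",(479,361),24,35),("spool",(437,413),32,45)):
    q=comp(P,np.array(c),35,z0,z1);c=circ(q);print(n,c,np.median(q[:,2]),local(t,c[0]))
cv2.imwrite("pics/w17.png",im["pixels"][:,:,::-1])
```

```text
[514.99927867 167.6968938  202.31322288] 35.24649816914789
tray (array([632.5, 203.8]), 117.3, 90.7, -37.8) [array([608. , 222.8]), array([657. , 184.8])]
blade (array([607.2, 223.1]), 51.0, 16.0, 52.3) 32.56065760925398 [-31.8  -0.3]
eraser (array([656.3, 185.6]), 41.7, 18.9, 52.3) 27.455758883950182 [30.   0.2]
tray (array([483.1, 356.2]), 223.9, 92.1, -51.3) [array([437.5, 413.2]), array([478.7, 361.7]), array([524.4, 304.7])]
tip (array([524.5, 304.2]), 50.6) 40.8169057000963 [66.5 -0.2]
tin (array([479. , 360.6]), 50.0) 27.91611785193919 [-6.  -0.4]
spool (array([437.9, 412.4]), 45.2) 38.0240271562285 [-72.1  -0.1]
```

View pics/w17.png

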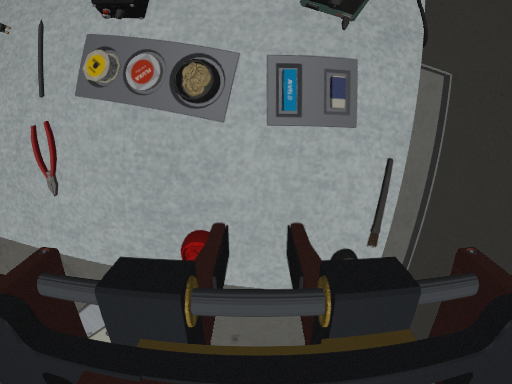

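All five items are seated: spool (97,67), tin (144,73), pot (198,78), blade box (290,90), eraser (338,92). The trays and bystanders are undisturbed. Handing in.

```bash
python3 -c "
from workcell import *
print(close_job())"
```

```text
the job is handed in; nothing more can be done
None
```

Both kits are made up and the job was handed in at about 41 s of the 112 s allowed. The hand-in gives no verdict, so what follows is from my own last camera check.

| Item | Tray-frame position, x / y (mm) | Target x / y (mm) | Top height now (mm) | Expected (mm) |
|---|---|---|---|---|
| Spool | -72.1 / -0.1 | -73 / 0 | 38.0 | 37 |
| Flux tin | -6.0 / -0.4 | -7 / 0 | 27.9 | 28 |
| Tip cleaner | 66.5 / -0.2 | 66 / 0 | about 39 (rim) | 39 |
| Blade box | -31.8 / -0.3 | -31 / 0 | 32.6 | 32 |
| Eraser | 30.0 / 0.2 | 31 / 0 | 27.5 | 27 |

- **Seating:** Every height fits an item fully down in its pocket. The tip cleaner's rim height comes from the check just after it was placed.
- **Trays and bystanders:** The long tray stayed within about 0.5 mm of where it was first measured and the short tray within about 1 mm. In the last picture the cutters, brush and pen lay where they had been; I did not measure them.
- **Fingertips off by 30 mm:** The real fingertips end about 30 mm behind the reported TCP. My first grasp closed above the spool without touching it. I measured the offset in the wrist depth image and allowed for it from then on.
- **Gripper widths low:** The gripper read narrower than the given sizes for the tin (45.6 against 49 mm) and the tip cleaner (52.4 against 58 mm). Both still held firmly and level.

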